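# Sort the carver's bench

## Robot

A 7-joint arm with a two-finger parallel gripper is mounted at the origin on the work surface. World frame = base frame: x ahead of the robot, y to its left, z up, the work surface at z = 0. Lengths are in m, angles in rad, forces in N, time in s.
With the tool pointing down it reaches from about 0.4 to 0.875 m from the base axis. Payload 6.5 kg.
Tool frame: the origin (TCP) lies midway between the tips of the shut fingers; the grasp point (between the pads) lies 19 mm behind it; z points along the fingers, y is the line along which they close (so a half turn about z gives the same grasp; the last joint's range is limited). The gripper opens to 85 mm and grips with 20 to 120 N. Pads are 22 mm wide; open, the fingers measure 114 mm over their backs; the gripper's body (76 mm by 85 mm) begins 54 mm behind the grasp point. The pads swing forward as they close: fully open they stand 13 mm farther back than shut.
Start: joints at [1.208, 0.536, -0.004, 1.538, 0.003, 1.067, -0.071], TCP at [0.19, -0.622, 0.231] pointing down, gripper open.
Joint ranges: [-2.7, 2.7], [-0.37, 2.16], [-1.27, 1.26], [0.24, 2.4], [-1.31, 4.45], [0.19, 1.91], [-2.76, 2.76]. Speed limits (rad/s): [2.39, 2.39, 3.14, 3.14, 3.14, 3.14, 3.14].

## Interface

Orientations are given as [roll, pitch, yaw] about the fixed x, y, z axes, in that order (R = Rz(yaw) Ry(pitch) Rx(roll)).
In Python, from bench import bot gives the robot as it stands.
- The arm moves only by the shell command python3 -m creep 'ROWS' [OPENING]. ROWS is JSON, a list that holds one entry, the list of rows, each a list of 4 numbers: the shift along the tool's x, y, z in m, then the turn about the tool's z in rad. A call has 1 to 10 rows; each row shifts and turns the commanded pose from where the row before left it, along the tool's axes as they then stand; what a row does not reach is not made up. A row lasts 1/8 s, in which the tool goes at most 62.5 mm and 10.7 degrees, less where a joint would pass 70% of its speed; a pose out of reach is approached as far as the arm can. A call with a gripper value outside its range is refused whole. OPENING is the opening, from 0 (shut) to 1 (fully open), set as the call begins (- or left out, the last holds). The fingers move at their own pace and stop on an object; the grip force is fixed at half the most. Time passes only in rows, so rows that do not move let the fingers close. It gives the time, the measured TCP pose, the force, the opening and the grip force at its end, in the units of the state.
- bot.read_state(): the state, without advancing time (a new reading comes with each control period).
- bot.read_camera(name): name is "scene" or "top" or "wrist"; returns a dict with "pixels" (400x640x3 uint8, red, green, blue), "fx", "fy", "cx", "cy" (pixels), "rvec" (rotation vector, rad) and "tvec" (3), from world to camera coordinates, as OpenCV has them; the wrist camera has in their place "tool_from_camera" (4x4, takes a point from camera to tool coordinates, whose origin is the TCP and whose axes are the flange's). Camera axes: x right, y down, z forward; pixel columns grow to the right and rows downward; lengths in m; the calibration is good to about 2 mm. A picture is of the moment at which its call begins: read the wrist's pose just before it. There is no depth.
- bot.hand_in(): hands the job in; it is judged then, once.
Trained networks look in the newest picture that a camera, given by its name, has taken for a name from the list of things; names that differ only in an ending like _2 or _b are one class to them, and where a whole thing is asked for, a point or a joint stands for the part that bears it (a point fixed in the world has none). Each returns a list of dicts, best first, with "confidence" (0 to 1); they miss things now and then, are a little off and sometimes report something else, mostly with a low value. They report only what shows in the picture. A call takes as long as a camera call.
- bot.search_frame(camera, target): "extent" ([left, top, right, bottom] in pixels, round what is visible of it).
The state is a dict: "time_s": time; "joint_pos": joint angles; "dq": joint speeds; "tau": joint torques, N m; "ee_pos": TCP position; "tool_rot": TCP orientation; "force": force on the tool from outside, world axes, zero at the start; "torque": the same for the moment, N m; "opening": opening from 0.0 (shut) to 1.0 (fully open); "grasp_force": force on a finger pad.
Only numpy, scipy, OpenCV 4.12 (cv2) and the standard library are available. Lean on these libraries where they do the work, as an engineer would, in place of code of your own. Each camera call takes 0.05 s, during which the arm holds its last target. There are 200 camera calls.

## Task

Clear the carving bench: lay both greenstone pieces in the tray with the green lining, both bone pieces in the tray with the white lining, and the grinding wheel in the tray with the red lining. Set each one down rather than dropping it, so that it lies flat on the tray's floor with nothing stacked, and do not knock the orange bur block or the amber jar out of place.

Things in the scene. Friction and masses are not known exactly. Their poses are not given: they have to be found in the camera images.
- green_bar_c (a point): Greenstone piece (dark green): a rectangular bar 64 x 24 x 22 mm (x, y, z) with a small drilled hole near its +x end, lying flat, any yaw; its long side is its x axis, z up. The point is its centre, 11 mm above its underside. Loose, 50 to 140 g
- green_disc_c (a point): Greenstone piece (dark green): a round disc 34 mm across and 22 mm high lying flat, axis z. The point is its centre, 11 mm above its underside. Loose, 25 to 85 g
- bone_bar_c (a point): Bone piece (cream white, three dark lines across the top): a rectangular bar 64 x 24 x 22 mm (x, y, z) with a small drilled hole near its +x end, lying flat, any yaw; its long side is its x axis, z up. The point is its centre, 11 mm above its underside. Loose, 50 to 140 g
- bone_disc_c (a point): Bone piece (cream white): a round disc 34 mm across and 22 mm high lying flat, axis z. The point is its centre, 11 mm above its underside. Loose, 25 to 85 g
- wheel_c (a point): Grinding wheel (blue-grey, brass bush in the middle of its top): a disc 40 mm across and 22 mm high lying flat, axis z. The point is its centre, 11 mm above its underside. Loose, 50 to 100 g
- tray_green: a shallow aluminium tray with green felt on its floor, fixed to the bench. Outside 172 x 100 x 18 mm (x, y, z), walls 4 mm thick, inside 164 x 92 mm; the felt's top is 6 mm above the origin, the rim 18 mm above it. Origin at the centre of its underside, on the bench top; x along its long side, z up. The three trays stand in a row in changing order, each turned up to 0.2 rad from the bench's x axis
- tray_white: a shallow aluminium tray with white felt on its floor, fixed to the bench. Outside 172 x 100 x 18 mm (x, y, z), walls 4 mm thick, inside 164 x 92 mm; the felt's top is 6 mm above the origin, the rim 18 mm above it. Origin at the centre of its underside, on the bench top; x along its long side, z up. The three trays stand in a row in changing order, each turned up to 0.2 rad from the bench's x axis
- tray_red: a shallow aluminium tray with red felt on its floor, fixed to the bench. Outside 172 x 100 x 18 mm (x, y, z), walls 4 mm thick, inside 164 x 92 mm; the felt's top is 6 mm above the origin, the rim 18 mm above it. Origin at the centre of its underside, on the bench top; x along its long side, z up. The three trays stand in a row in changing order, each turned up to 0.2 rad from the bench's x axis
- bur_block_c (a point): Bystander: orange bur block 70 x 46 x 30 mm (x, y, z) with a few steel burs standing in it, 51 mm high over all. The point is the centre of the block, 15 mm above the bench. Loose, 250 g; leave it where it is
- jar_c (a point): Bystander: small amber glass jar with a black lid, 48 mm across and 55 mm high. The point is its centre, 27.5 mm above the bench. Loose, 200 g; leave it where it is. (Other equipment on the bench, up to 0.15 m high in front of the robot, stays clear: beyond x = 0.74 or more than 0.48 m to either side.)

How it is judged:
By the outcome, as a careful person would: the job done as asked, in the order asked, and still so for the second after the job is handed in, with the robot touching nothing.
It also fails if it takes over 115 s, if anything falls off the work surface, if the arm or the gripper's body presses on something with over 40 N, if the wrist force passes 120 N, or if a joint passes its speed limit or range.

## Working session

There is one attempt and no reset: what is moved stays moved. The work goes in short steps, Python scripts to look and compute and a shell command to move; the robot and the scene stay as the last step left them, time stands still between calls to the robot, and variables do not carry over. Pictures are saved under pics/ and viewed, at most 14 in all, crops included, and the job is handed in when it is done.

```bash
ls; mkdir -p pics
python3 - <<'E'
from bench import bot
import cv2
s=bot.read_state(); print(s)
for n in("top","scene"):
    c=bot.read_camera(n); cv2.imwrite(f"pics/{n}0.png",c["pixels"][:,:,::-1]); print({k:v for k,v in c.items() if k!="pixels"})
    for t in "green_bar_c green_disc_c bone_bar_c bone_disc_c wheel_c tray_green tray_white tray_red bur_block_c jar_c".split():
        print(n,t,[(d["extent"],round(d["confidence"],2)) for d in bot.search_frame(n,t)[:3]])
E
```

```text
pics
{'time_s': 0.0, 'joint_pos': array([ 1.20777717,  0.53718981, -0.00441949,  1.53888516,  0.00259963,
        1.06728488, -0.07119291]), 'dq': array([ 0.00061443,  0.00066254,  0.00097556, -0.00174626, -0.00079714,
        0.00144422, -0.00081095]), 'tau': array([-2.58989867e-04, -5.83421838e+01,  1.04822706e+00, -2.59107918e+01,
        1.22690186e-02,  9.59075260e-03, -1.06375964e-05]), 'ee_pos': array([ 0.18989636, -0.62097602,  0.23039326]), 'tool_rot': array([-3.13983657e+00,  1.38496004e-04,  2.96881716e-01]), 'force': array([ 0.3328938 , -1.01436587,  0.96848327]), 'torque': array([-0.02891993, -0.01161685, -0.02464352]), 'grasp_force': 0.0, 'opening': 0.9974501115491512}
{'fx': 415.1797558319961, 'fy': 415.1797558319961, 'cx': 326.6452391866233, 'cy': 196.1683710285972, 'rvec': array([ 2.19320818, -2.19243131,  0.1185968 ]), 'tvec': array([-0.00980695,  0.5139169 ,  0.97785192])}
top green_bar_c []
top green_disc_c [([248.2, 213.4, 281.2, 231.9], 0.64), ([468.1, 167.4, 485.0, 184.0], 0.5)]
top bone_bar_c [([188.1, 222.6, 220.9, 234.9], 0.56)]
top bone_disc_c [([374.8, 221
[... 598 characters left out ...]
77  , -0.15725508,  1.27761277])}
scene green_bar_c [([395.0, 127.1, 420.4, 141.1], 0.5)]
scene green_disc_c [([248.2, 326.7, 266.6, 349.5], 0.91)]
scene bone_bar_c [([343.8, 128.2, 362.9, 144.8], 0.72)]
scene bone_disc_c [([262.8, 223.8, 276.2, 242.6], 0.75), ([358.5, 149.9, 433.5, 192.0], 0.34)]
scene wheel_c [([216.2, 266.5, 238.0, 285.8], 0.89)]
scene tray_green [([332.8, 192.9, 416.8, 249.1], 0.81)]
scene tray_white [([359.9, 151.9, 435.1, 195.9], 0.91)]
scene tray_red [([286.1, 240.8, 380.2, 308.0], 0.9)]
scene bur_block_c [([320.0, 146.5, 345.8, 176.4], 0.88)]
scene jar_c [([295.6, 176.3, 313.9, 202.5], 0.83), ([347.0, 128.0, 361.9, 146.3], 0.48), ([332.6, 194.9, 417.6, 250.0], 0.28)]
```

Run:
```python
import cv2
a=cv2.imread("pics/top0.png")[90:270,130:520]; cv2.imwrite("pics/top0c.png",cv2.resize(a,None,fx=2.05,fy=2.05,interpolation=cv2.INTER_CUBIC)[:600,:800])
```

```text
(no output)
```

View pics/top0c.png

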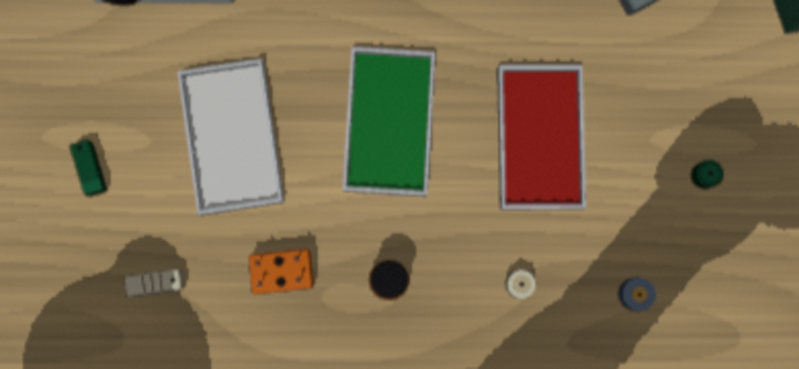

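View pics/scene0.png

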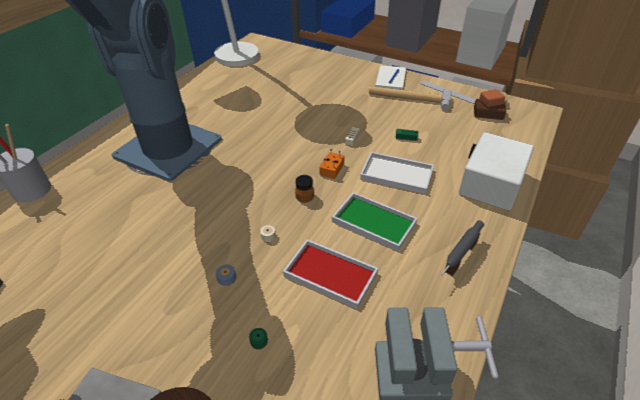

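```bash
cat > h.py <<'E'
import numpy as np,cv2
from bench import bot
def ray(c,uv,z,T=None):
    "world point at height z seen at pixel uv; T=world_from_camera or None for fixed camera"
    if T is None:
        R=cv2.Rodrigues(np.array(c["rvec"]))[0]; o=-R.T@c["tvec"]; A=R.T
    else: A=T[:3,:3]; o=T[:3,3]
    d=A@np.array([(uv[0]-c["cx"])/c["fx"],(uv[1]-c["cy"])/c["fy"],1]); return o+d*(z-o[2])/d[2]
def wristT(s,c):
    from scipy.spatial.transform import Rotation as Ro
    T=np.eye(4); T[:3,:3]=Ro.from_euler("xyz",s["tool_rot"]).as_matrix(); T[:3,3]=s["ee_pos"]
    return T@np.array(c["tool_from_camera"])
def go(xy,z,yaw=None,s=None):
    "tool-frame shift from now to xy,z and turn to yaw (mod pi)"
    s=s or bot.read_state(); p=s["ee_pos"]; y=s["tool_rot"][2]; dx,dy=xy[0]-p[0],xy[1]-p[1]
    t=0 if yaw is None else (y-yaw+np.pi/2)%np.pi-np.pi/2
    return np.round([np.cos(y)*dx+np.sin(y)*dy, np.sin(y)*dx-np.cos(y)*dy, p[2]-z, t],4)
E
python3 - <<'E'
from h import *
c=bot.read_camera("top"); px=c["pixels"]
f=lambda q,z:ray(c,(130+q[0]/2.05,90+q[1]/2.05),z).round(4)
for n,q in dict(gdisc=(708,173),bdisc=(521,284),wheel=(638,294)).items(): print(n,f(q,.022))
for n,a,b in(("gbar",(80,142),(98,193)),("bbar",(126,286),(181,280))):
    p,q=f(a,.022),f(b,.022); d=q-p; print(n,(p+q)/2,np.hypot(*d[:2]),np.arctan2(d[1],d[0]))
hsv=cv2.cvtColor(px,cv2.COLOR_RGB2HSV).astype(int)
for n,box in dict(tray_white=(216,118,270,197),tray_green=(295,110,348,190),tray_red=(371,120,417,196)).items():
    m=np.zeros(px.shape[:2],np.uint8); l,t,r,b=box; h=hsv[t:b,l:r]; 
    k=(h[...,1]<30)&(h[...,2]>140) if n=="tray_white" else h[...,1]>180
    m[t:b,l:r]=k*255; cs,_=cv2.findContours(m,0,2); q=max(cs,key=cv2.contourArea)
    bx=np.array([ray(c,p,.006 if n!="tray_white" else .018)[:2] for p in cv2.boxPoints(cv2.minAreaRect(q))])
    e=[bx[1]-bx[0],bx[2]-bx[1]]; L=max(e,key=np.linalg.norm); a=np.arctan2(L[1],L[0]); print(n,bx.mean(0).round(4),[np.linalg.norm(v).round(4) for v in e],round((a+1.57)%np.pi-1.57,3))
s=bot.read_state(); print(s["ee_pos"],s["tool_rot"]); print(go(f((708,173),0.022),.15))
E
```

```text
gdisc [ 0.5676 -0.3723  0.022 ]
bdisc [ 0.4362 -0.1474  0.022 ]
wheel [ 0.4244 -0.285   0.022 ]
gbar [0.57205 0.35685 0.022  ] 0.06398640480602104 -2.7822732363466813
bbar [0.43765 0.27905 0.022  ] 0.06327732611291348 -1.461535265272304
tray_white [0.6107 0.196 ] [np.float64(0.0995), np.float64(0.1721)] 0.151
tray_green [0.6328 0.0078] [np.float64(0.1556), np.float64(0.0865)] -0.054
tray_red [ 0.6142 -0.1767] [np.float64(0.085), np.float64(0.1527)] -0.017
[ 0.19010952 -0.62158219  0.23130637] [3.14156337e+00 4.60277006e-06 2.96821729e-01]
[ 0.4339 -0.128   0.0813  0.    ]
```

```bash
python3 -m creep '[[[0.0434,-0.0128,0.008,0],[0.0434,-0.0128,0.008,0],[0.0434,-0.0128,0.008,0],[0.0434,-0.0128,0.008,0],[0.0434,-0.0128,0.008,0],[0.0434,-0.0128,0.008,0],[0.0434,-0.0128,0.008,0],[0.0434,-0.0128,0.008,0],[0.0434,-0.0128,0.008,0],[0.0434,-0.0128,0.008,0]]]' 1
python3 -m creep '[[[0,0,0,0.175],[0,0,0,0.175],[0,0,0,0]]]'
python3 - <<'E'
from h import *
s=bot.read_state(); c=bot.read_camera("wrist"); cv2.imwrite("pics/w1.png",c["pixels"][:,:,::-1]); T=wristT(s,c)
print(s["ee_pos"],s["tool_rot"],np.array(c["tool_from_camera"]).round(3))
for d in bot.search_frame("wrist","green_disc_c")[:2]:
    l,t,r,b=d["extent"]; print(d,ray(c,((l+r)/2,(t+b)/2),.011))
E
```

```text
time_s: 2.4
ee_pos: [0.5689, -0.3715, 0.1511]
tool_rot: [3.141, -0.0, 0.297]
force: [0.3, -0.3, -0.4]
opening: 0.996
grasp_force: 0.0
time_s: 2.78
ee_pos: [0.5677, -0.3721, 0.1512]
tool_rot: [3.141, 0.0, -0.051]
force: [-0.9, 0.7, 0.3]
opening: 0.995
grasp_force: 0.0
[ 0.56773619 -0.37212929  0.15122735] [ 3.14119883e+00  3.65584159e-04 -5.13776033e-02] [[ 0.    -0.965 -0.263  0.067]
 [ 1.     0.    -0.    -0.001]
 [ 0.    -0.263  0.965 -0.143]
 [ 0.     0.     0.     1.   ]]Traceback (most recent call last):
  File "<stdin>", line 5, in <module>
  File "h.py", line 6, in ray
    R=cv2.Rodrigues(np.array(c["rvec"]))[0]; o=-R.T@c["tvec"]; A=R.T
                             ~^^^^^^^^
KeyError: 'rvec'
```

View pics/w1.png

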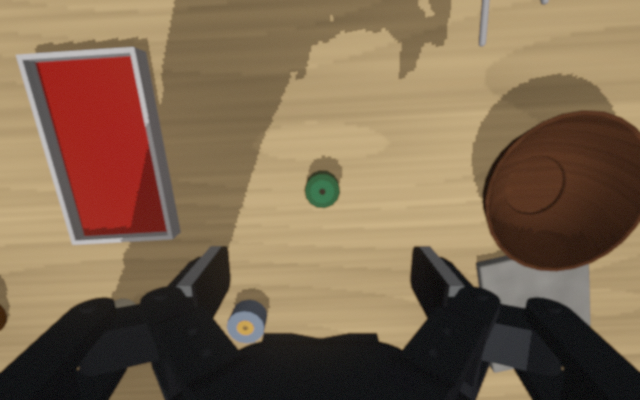

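```bash
cat >> h.py <<'E'
def wl(name,n,z=.011):
    s=bot.read_state(); c=bot.read_camera("wrist"); cv2.imwrite(f"pics/{n}.png",c["pixels"][:,:,::-1]); T=wristT(s,c)
    np.savez(f"{n}.npz",T=T,**{k:c[k] for k in("fx","fy","cx","cy")})
    for d in bot.search_frame("wrist",name)[:2]:
        l,t,r,b=d["extent"]; print(np.round(d["extent"]),round(d["confidence"],2),ray(c,((l+r)/2,(t+b)/2),z,T).round(4))
    print(s["ee_pos"].round(4),s["tool_rot"].round(3))
def wp(n,uv,z=.022):
    c=np.load(n+".npz"); return ray(c,uv,z,c["T"])
E
python3 - <<'E'
from h import *
wl("green_disc_c","w2"); p=wp("w2",(322,190)); print(p, wp("w2",(246,327)), go(p,.003))
E
```

```text
[304. 171. 338. 209.] 0.97 [ 0.5676 -0.372   0.011 ]
[ 0.5677 -0.3723  0.1513] [ 3.141  0.    -0.05 ]
[ 0.57012262 -0.37312794  0.022     ] [ 0.42581451 -0.28602173  0.022     ] [0.0026 0.0006 0.1484 0.    ]
```

```bash
python3 -m creep '[[[0.001,0,0.03,0],[0,0,0.03,0],[0,0,0.03,0],[0,0,0.025,0],[0,0,0.02,0],[0,0,0.012,0],[0,0,0,0]]]' 1
python3 -m creep '[[[0,0,0,0],[0,0,0,0],[0,0,0,0],[0,0,0,0],[0,0,0,0],[0,0,0,0]]]' 0
python3 -m creep '[[[0,0,0,0],[0,0,-0.015,0],[0,0,-0.025,0],[0,0,-0.03,0],[0,0,-0.03,0],[0,0,0,0]]]'
python3 - <<'E'
from h import *
a=-.054; t=np.array([.6328,.0078]); u=np.array([np.cos(a),np.sin(a)])
print(go(t+.045*u,.1,a), t+.045*u, t-.035*u)
E
```

```text
time_s: 3.85
ee_pos: [0.5683, -0.3721, 0.0037]
tool_rot: [-3.141, 0.001, -0.053]
force: [-0.6, 0.1, 0.8]
opening: 0.999
grasp_force: 0.0
time_s: 4.6
ee_pos: [0.5694, -0.3727, 0.0054]
tool_rot: [3.141, -0.001, -0.053]
force: [-0.7, 0.6, 6.1]
opening: 0.373
grasp_force: 59.5
time_s: 5.35
ee_pos: [0.5704, -0.3735, 0.1078]
tool_rot: [3.139, -0.005, -0.053]
force: [0.1, 0.6, -0.8]
opening: 0.369
grasp_force: 59.5
[ 0.087  -0.384   0.0078  0.0007] [0.67773441 0.00537118] [0.59785102 0.00968908]
```

```bash
python3 -m creep '[[[0.01,-0.045,0,0],[0.01,-0.045,0,0],[0.01,-0.045,0,0],[0.01,-0.045,0,0],[0.01,-0.045,0,0],[0.01,-0.045,0,0],[0.01,-0.045,0,0],[0.01,-0.045,0,0],[0.007,-0.024,0,0],[0,0,0,0]]]'
python3 - <<'E'
from h import *
wl("tray_green","w3",.012); print(go([.6777,.0054],.0125,-.054))
E
```

```text
time_s: 6.6
ee_pos: [0.6759, 0.0086, 0.1037]
tool_rot: [-3.141, 0.001, -0.05]
force: [-0.0, -0.7, 0.6]
opening: 0.37
grasp_force: 59.6
[258. 149. 394. 338.] 0.9 [0.641  0.0065 0.012 ]
[0.6759 0.0086 0.1037] [-3.141e+00  1.000e-03 -5.000e-02]
[ 0.0022 -0.0015  0.0914 -0.0009]
```

View pics/w3.png

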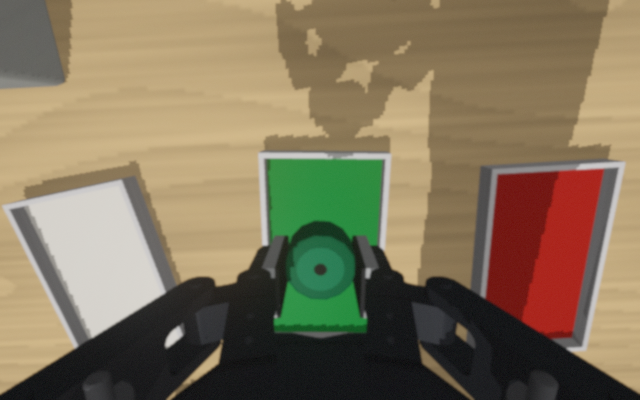

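```bash
python3 -m creep '[[[0,-0.001,0.03,0],[0,0,0.025,0],[0,0,0.018,0],[0,0,0.01,0],[0,0,0.005,0],[0,0,0.003,0],[0,0,0,0],[0,0,0,0]]]'
python3 -m creep '[[[0,0,0.0005,0],[0,0,0,0],[0,0,0,0]]]' 0.55
python3 -m creep '[[[0,0,-0.01,0],[0,0,-0.03,0],[0,0,-0.04,0],[0,0,-0.02,0],[0,0,0,0]]]'
python3 - <<'E'
from h import *
print(go([.572,.357],.15,.359))
E
```

```text
time_s: 7.7
ee_pos: [0.6764, 0.0076, 0.0138]
tool_rot: [-3.142, -0.001, -0.053]
force: [-0.6, 0.3, -0.4]
opening: 0.37
grasp_force: 59.5
time_s: 8.07
ee_pos: [0.6761, 0.0076, 0.0129]
tool_rot: [3.142, -0.0, -0.053]
force: [0.7, -0.2, 0.2]
opening: 0.55
grasp_force: 0.0
time_s: 8.7
ee_pos: [0.6771, 0.0076, 0.1144]
tool_rot: [-3.141, -0.003, -0.053]
force: [-0.9, -0.1, -0.3]
opening: 0.548
grasp_force: 0.0
[-0.1236 -0.3433 -0.0356 -0.4123]
```

```bash
python3 -m creep '[[[-0.0155,-0.043,-0.0045,0],[-0.0155,-0.043,-0.0045,0],[-0.0155,-0.043,-0.0045,0],[-0.0155,-0.043,-0.0045,0],[-0.0155,-0.043,-0.0045,0],[-0.0155,-0.043,-0.0045,0],[-0.0155,-0.043,-0.0045,0],[-0.0155,-0.043,-0.0045,0]]]' 1
python3 -m creep '[[[0,0,0,-0.137],[0,0,0,-0.137],[0,0,0,-0.138],[0,0,0,0]]]'
python3 - <<'E'
from h import *
wl("green_bar_c","w4")
E
```

```text
time_s: 9.7
ee_pos: [0.569, 0.3584, 0.1468]
tool_rot: [3.14, 0.002, -0.053]
force: [-0.3, -0.6, -0.4]
opening: 1.001
grasp_force: 0.0
time_s: 10.2
ee_pos: [0.5696, 0.357, 0.1469]
tool_rot: [3.141, 0.003, 0.358]
force: [-0.2, -0.4, 0.7]
opening: 1.0
grasp_force: 0.0
[302. 146. 330. 222.] 0.91 [0.5741 0.363  0.011 ]
[0.5696 0.357  0.1469] [3.141e+00 3.000e-03 3.580e-01]
```

View pics/w4.png

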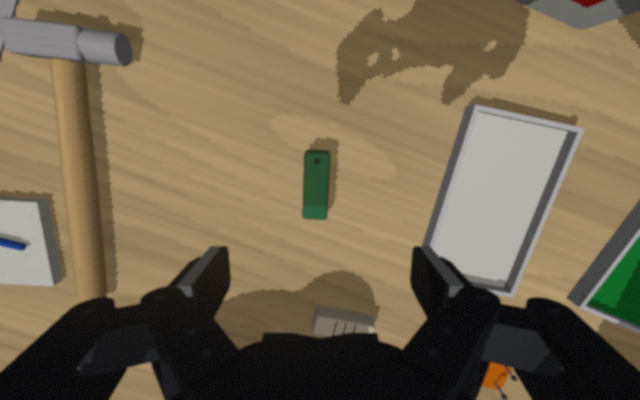

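Run:
```python
from h import *
a,b=wp("w4",(317.5,152)),wp("w4",(315.5,207)); d=a-b; y=np.arctan2(d[1],d[0]); p=(a+b)/2; print(p,np.linalg.norm(d),y,go(p,.005,y))
```

```text
[0.58011905 0.36506944 0.022     ] 0.0505675746587972 0.31905843905659353 [ 0.0123 -0.0038  0.1425  0.0368]
```

Run:
```python
from h import *
i=cv2.imread("pics/w4.png"); print([(v,*i[v,311]) for v in range(144,226,2)])
for v in (160,180,200,214): print(v,[i[v,u].tolist()[1]-i[v,u].tolist()[2] for u in range(298,336)])
```

```text
[(144, np.uint8(76), np.uint8(109), np.uint8(128)), (146, np.uint8(69), np.uint8(97), np.uint8(116)), (148, np.uint8(63), np.uint8(90), np.uint8(106)), (150, np.uint8(38), np.uint8(57), np.uint8(58)), (152, np.uint8(35), np.uint8(58), np.uint8(41)), (154, np.uint8(48), np.uint8(76), np.uint8(43)), (156, np.uint8(48), np.uint8(79), np.uint8(42)), (158, np.uint8(52), np.uint8(83), np.uint8(47)), (160, np.uint8(49), np.uint8(80), np.uint8(43)), (162, np.uint8(51), np.uint8(81), np.uint8(46)), (164, np.uint8(52), np.uint8(80), np.uint8(44)), (166, np.uint8(50), np.uint8(80), np.uint8(43)), (168, np.uint8(49), np.uint8(80), np.uint8(42)), (170, np.uint8(51), np.uint8(81), np.uint8(44)), (172, np.uint8(50), np.uint8(80), np.uint8(44)), (174, np.uint8(49), np.uint8(80), np.uint8(41)), (176, np.uint8(51), np.uint8(80), np.uint8(44)), (178, np.uint8(52), np.uint8(82), np.uint8(46)), (180, np.uint8(51), np.uint8(81), np.uint8(44)), (182, np.uint8(51), np.uint8(80), np.uint8(43)), (184, np.uint8(50), np.uint8(81), np.uint8(42)), (186, np.uint8(51), np.uint8(82), np.uint8(46)), (188, np.uint8(51
[... 890 characters left out ...]
, np.uint8(144), np.uint8(167))]
160 [-22, -22, -22, -22, -19, -13, 3, 24, 34, 37, 38, 36, 36, 37, 32, 23, 9, -3, -5, -6, -3, 7, 23, 32, 35, 37, 38, 35, 33, 32, 25, 9, -8, -15, -17, -18, -18, -18]
180 [-23, -23, -23, -22, -18, -8, 12, 30, 35, 38, 36, 38, 38, 37, 40, 38, 37, 37, 36, 36, 36, 34, 37, 37, 35, 36, 37, 34, 33, 26, 7, -8, -15, -18, -18, -18, -18, -20]
200 [-23, -22, -22, -20, -14, 3, 24, 35, 35, 37, 39, 37, 39, 37, 37, 37, 38, 36, 37, 37, 36, 35, 38, 35, 36, 34, 37, 32, 25, 8, -8, -15, -18, -17, -19, -20, -21, -22]
214 [-22, -22, -22, -18, -5, 22, 45, 49, 50, 51, 51, 52, 51, 51, 50, 52, 51, 51, 50, 50, 52, 52, 52, 50, 50, 50, 51, 41, 15, -10, -20, -22, -24, -23, -22, -23, -23, -23]
```

Run:
```python
from h import *
a,b=wp("w4",(317,151)),wp("w4",(314.3,219)); d=a-b; y=np.arctan2(d[1],d[0]); p=(a+b)/2; print(p,np.linalg.norm(d),y,go(p,.005,y))
```

```text
[0.5747626  0.36392358 0.022     ] 0.06317149526618142 0.31522742178595525 [ 0.0069 -0.0046  0.1425  0.0407]
```

```bash
python3 -m creep '[[[0.005,-0.004,0.03,0.03],[0,0,0.03,0],[0,0,0.03,0],[0,0,0.025,0],[0,0,0.015,0],[0,0,0.011,0],[0,0,0,0]]]' 1
python3 -m creep '[[[0,0,0,0],[0,0,0,0],[0,0,0,0],[0,0,0,0],[0,0,0,0],[0,0,0,0]]]' 0
python3 -m creep '[[[0,0,0,0],[0,0,-0.015,0],[0,0,-0.025,0],[0,0,-0.03,0],[0,0,-0.03,0],[0,0,0,0]]]'
python3 - <<'E'
from h import *
wl("green_bar_c","w5",.11); print(go([.598,.0097],.1,-.054))
E
```

```text
time_s: 11.18
ee_pos: [0.5735, 0.363, 0.0073]
tool_rot: [3.141, 0.001, 0.328]
force: [-0.2, 0.1, -0.4]
opening: 1.001
grasp_force: 0.0
time_s: 11.92
ee_pos: [0.5742, 0.3635, 0.0085]
tool_rot: [-3.141, -0.001, 0.329]
force: [-0.2, -0.3, 5.5]
opening: 0.265
grasp_force: 59.6
time_s: 12.68
ee_pos: [0.5754, 0.3642, 0.111]
tool_rot: [-3.14, -0.005, 0.329]
force: [-0.3, 0.6, -1.3]
opening: 0.261
grasp_force: 58.9
[295. 190. 346. 326.] 0.72 [0.5725 0.3637 0.11  ]
[0.5754 0.3642 0.111 ] [-3.14  -0.005  0.329]
[-0.0908  0.3422  0.0076  0.3828]
```

View pics/w5.png

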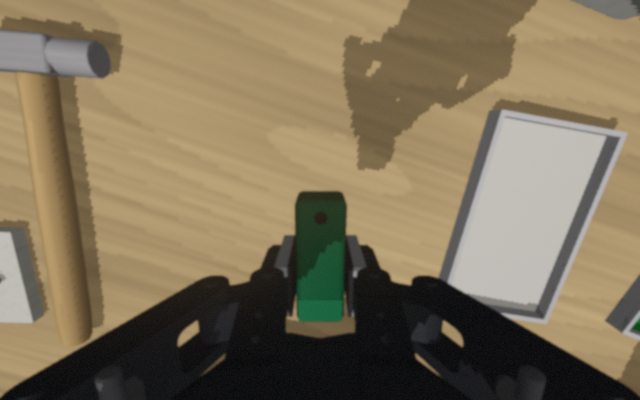

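```bash
python3 -m creep '[[[0,0,0,0.128],[0,0,0,0.128],[0,0,0,0.127]]]'
python3 -m creep '[[[0.005,0.044,0,0],[0.005,0.044,0,0],[0.005,0.044,0,0],[0.005,0.044,0,0],[0.005,0.044,0,0],[0.005,0.044,0,0],[0.005,0.044,0,0],[0.005,0.044,0,0],[0,0,0,0]]]'
python3 - <<'E'
from h import *
wl("green_disc_c","w6",.017); print(go([.5965,.0097],.0155,-.054))
E
```

```text
time_s: 13.15
ee_pos: [0.5726, 0.3624, 0.1059]
tool_rot: [3.14, 0.003, -0.058]
force: [0.3, 0.6, -0.3]
opening: 0.264
grasp_force: 58.9
time_s: 14.28
ee_pos: [0.5935, 0.0037, 0.1064]
tool_rot: [3.138, 0.003, -0.061]
force: [0.9, 0.4, -1.2]
opening: 0.262
grasp_force: 59.0
[283.  69. 329. 120.] 0.84 [0.6769 0.0096 0.017 ]
[307. 327. 337. 336.] 0.44 [0.4735 0.0097 0.017 ]
[0.5935 0.0037 0.1064] [ 3.138e+00  3.000e-03 -6.100e-02]
[ 0.0028 -0.0005  0.0911 -0.0011]
```

View pics/w6.png

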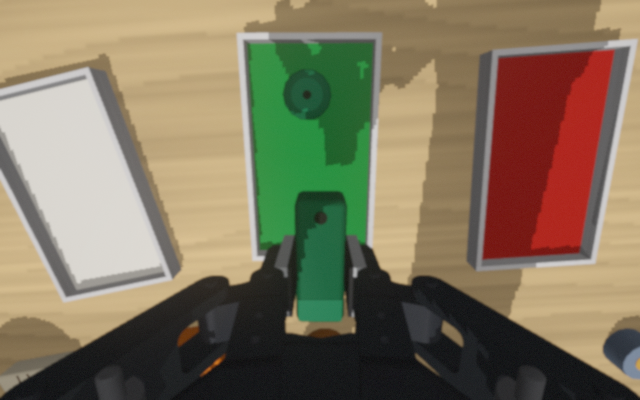

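```bash
python3 -m creep '[[[0.003,0,0.02,0],[0,0,0.02,0],[0,0,0.01,0],[0,0,0,0],[0,0,0,0]]]'
python3 - <<'E'
from h import *
print(go([.5975,.0097],.0155,-.054))
E
```

```text
time_s: 15.0
ee_pos: [0.598, 0.0094, 0.0581]
tool_rot: [-3.142, -0.001, -0.054]
force: [0.2, 0.0, -0.9]
opening: 0.261
grasp_force: 59.0
[-0.0005 -0.0003  0.0426 -0.0001]
```

```bash
python3 -m creep '[[[0,0,0.02,0],[0,0,0.012,0],[0,0,0.006,0],[0,0,0.004,0],[0,0,0,0],[0,0,0,0],[0,0,0,0]]]'
python3 -m creep '[[[0,0,0.0005,0],[0,0,0,0],[0,0,0,0]]]' 0.5
python3 -m creep '[[[0,0,-0.01,0],[0,0,-0.03,0],[0,0,-0.04,0],[0,0,-0.04,0],[0,0,0,0]]]'
python3 - <<'E'
from h import *
print(go([.4377,.279],.15), go([.4377,.279],.15,-1.46))
E
```

```text
time_s: 15.88
ee_pos: [0.5979, 0.0093, 0.0161]
tool_rot: [-3.142, -0.001, -0.054]
force: [-0.0, -0.1, -1.4]
opening: 0.26
grasp_force: 59.0
time_s: 16.25
ee_pos: [0.5976, 0.0094, 0.0153]
tool_rot: [-3.142, 0.0, -0.054]
force: [-0.3, -0.4, -0.8]
opening: 0.497
grasp_force: 0.0
time_s: 16.88
ee_pos: [0.6003, 0.0094, 0.1394]
tool_rot: [-3.141, -0.007, -0.054]
force: [-0.1, 0.0, -0.6]
opening: 0.5
grasp_force: 0.0
[-0.1771 -0.2604 -0.0106  0.    ] [-0.1771 -0.2604 -0.0106  1.4056]
```

```bash
python3 -m creep '[[[-0.022,-0.0325,-0.001,0],[-0.022,-0.0325,-0.001,0],[-0.022,-0.0325,-0.001,0],[-0.022,-0.0325,-0.001,0],[-0.022,-0.0325,-0.001,0],[-0.022,-0.0325,-0.001,0],[-0.022,-0.0325,-0.001,0],[-0.022,-0.0325,-0.001,0],[0,0,0,0]]]' 1
python3 -m creep '[[[0,0,0,0.175],[0,0,0,0.175],[0,0,0,0.175],[0,0,0,0.175],[0,0,0,0.175],[0,0,0,0.175],[0,0,0,0.175],[0,0,0,0.175],[0,0,0,0],[0,0,0,0]]]'
python3 - <<'E'
from h import *
wl("bone_bar_c","w7"); print(bot.read_state()["joint_pos"])
E
```

```text
time_s: 18.0
ee_pos: [0.4336, 0.2816, 0.143]
tool_rot: [-3.141, 0.001, -0.048]
force: [-0.7, -0.4, 0.2]
opening: 1.007
grasp_force: 0.0
time_s: 19.25
ee_pos: [0.4376, 0.2737, 0.1387]
tool_rot: [3.14, 0.002, -1.429]
force: [-0.4, -0.0, 0.1]
opening: 1.0
grasp_force: 0.0
[304. 164. 331. 237.] 0.69 [0.4393 0.2833 0.011 ]
[0.4376 0.2737 0.1387] [ 3.140e+00  2.000e-03 -1.429e+00]
[-1.49062011  0.86022114  1.25960321  2.0083822  -0.97662148  1.06549424
 -2.75656625]
```

View pics/w7.png

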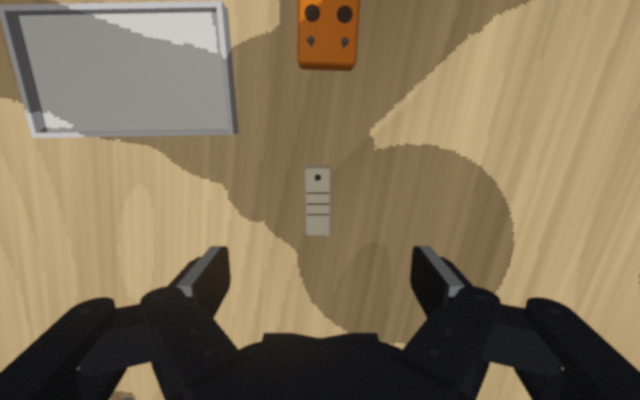

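```bash
python3 -m creep '[[[0,0,0,-0.175],[0,0,0,-0.175],[0,0,0,-0.175],[0,0,0,-0.175],[0,0,0,-0.175],[0,0,0,-0.175],[0,0,0,-0.175],[0,0,0,-0.175],[0,0,0,-0.175],[0,0,0,-0.175]]]' 1
python3 -m creep '[[[0,0,0,-0.175],[0,0,0,-0.175],[0,0,0,-0.175],[0,0,0,-0.175],[0,0,0,-0.175],[0,0,0,-0.175],[0,0,0,-0.175],[0,0,0,0],[0,0,0,0]]]'
python3 - <<'E'
from h import *
a,b=wp("w7",(317.7,166)),wp("w7",(317.5,237)); d=a-b; y=np.arctan2(d[1],d[0]); p=(a+b)/2; print(p,np.linalg.norm(d),y,go(p,.007,y))
wl("bone_bar_c","w8"); s=bot.read_state();print(s["joint_pos"].round(2),s["tool_rot"]);
i=cv2.imread("pics/w8.png")[140:260,260:380]; cv2.imwrite("pics/w8c.png",cv2.resize(i,None,fx=4,fy=4))
E
```

```text
time_s: 20.6
ee_pos: [0.4385, 0.2739, 0.1403]
tool_rot: [-3.136, -0.002, 0.325]
force: [-0.4, -0.5, 0.0]
opening: 1.001
grasp_force: 0.0
time_s: 21.72
ee_pos: [0.4376, 0.2745, 0.1393]
tool_rot: [-3.14, -0.004, 1.542]
force: [-1.0, 0.6, 0.7]
opening: 1.001
grasp_force: 0.0
[0.43934699 0.28226881 0.022     ] 0.06584681897174997 -1.4330788064995392 [ 0.0078  0.0015  0.1323 -0.1663]
[300. 147. 339. 222.] 0.6 [0.4383 0.2834 0.011 ]
[0.4376 0.2745 0.1393] [-3.14  -0.004  1.542]
[-1.08  0.49  0.55  1.99 -0.38  0.76 -0.33] [-3.13897197 -0.00346001  1.54451672]
```

View pics/w8c.png

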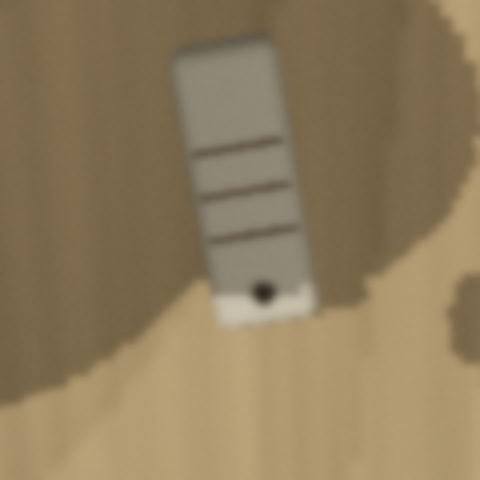

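Run:
```python
from h import *
a,b=wp("w8",(316,151)),wp("w8",(326.7,220.5)); d=a-b; y=np.arctan2(d[1],d[0]); p=(a+b)/2; print(p,np.linalg.norm(d),y,go(p,.006,y))
```

```text
[0.43987739 0.28355865 0.022     ] 0.06340040270727054 1.6930762613478647 [ 0.0088  0.0025  0.1328 -0.1486]
```

```bash
python3 -m creep '[[[0.009,0.0025,0.02,0],[0,0,0.03,-0.149],[0,0,0.03,0],[0,0,0.025,0],[0,0,0.017,0],[0,0,0.01,0],[0,0,0,0]]]' 1
python3 -m creep '[[[0,0,0,0],[0,0,0,0],[0,0,0,0],[0,0,0,0],[0,0,0,0],[0,0,0,0]]]' 0
python3 -m creep '[[[0,0,0,0],[0,0,-0.015,0],[0,0,-0.025,0],[0,0,-0.03,0],[0,0,-0.03,0],[0,0,0,0]]]'
python3 - <<'E'
from h import *
a=.151; t=np.array([.6107,.196]); u=np.array([np.cos(a),np.sin(a)])
print(t-.035*u, t+.045*u,bot.read_state()["joint_pos"])
E
```

```text
time_s: 22.7
ee_pos: [0.4389, 0.2844, 0.0062]
tool_rot: [-3.138, -0.003, 1.696]
force: [0.0, 0.2, 0.1]
opening: 1.0
grasp_force: 0.0
time_s: 23.45
ee_pos: [0.4392, 0.2848, 0.007]
tool_rot: [-3.139, -0.004, 1.696]
force: [-1.2, -0.3, 5.0]
opening: 0.264
grasp_force: 59.6
time_s: 24.2
ee_pos: [0.4407, 0.2852, 0.109]
tool_rot: [3.141, -0.006, 1.696]
force: [-0.4, 0.6, -1.1]
opening: 0.262
grasp_force: 58.9
[0.57609826 0.19073506] [0.65518795 0.20276921] [-1.03215828  0.54404116  0.48528603  1.98472453 -0.39217919  0.7002728
 -0.17748114]
```

```bash
python3 -m creep '[[[0,0,0,0.172],[0,0,0,0.172],[0,0,0,0.172],[0,0,0,0.172],[0,0,0,0.172],[0,0,0,0.172],[0,0,0,0.172],[0,0,0,0.172],[0,0,0,0.169],[0,0,0,0]]]'
python3 - <<'E'
from h import *
print(go([.576,.191],.1,.151))
E
```

```text
time_s: 25.45
ee_pos: [0.4387, 0.2839, 0.1058]
tool_rot: [-3.139, 0.004, 0.153]
force: [0.0, 0.0, -0.4]
opening: 0.267
grasp_force: 58.9
[0.1215 0.1128 0.0058 0.0021]
```

```bash
python3 -m creep '[[[0.03,0.028,0,0.002],[0.03,0.028,0,0],[0.03,0.028,0,0],[0.0315,0.029,0.005,0],[0,0,0,0],[0,0,0,0],[0,0,0,0]]]'
python3 - <<'E'
from h import *
wl("tray_white","w9",.012); print(go([.576,.191],.0145,.151))
E
```

```text
time_s: 26.32
ee_pos: [0.5752, 0.192, 0.1004]
tool_rot: [-3.137, 0.004, 0.152]
force: [0.2, -0.4, -0.9]
opening: 0.261
grasp_force: 59.0
[246.  33. 400. 263.] 0.58 [0.6196 0.1977 0.012 ]
[0.5752 0.192  0.1004] [-3.137  0.004  0.152]
[0.0004 0.0009 0.0861 0.0007]
```

View pics/w9.png

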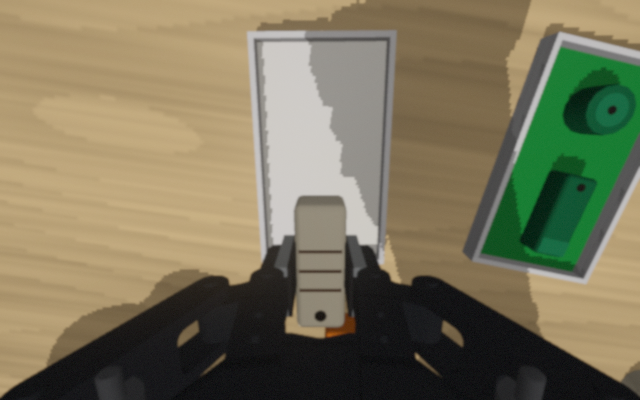

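```bash
python3 -m creep '[[[0.002,0.003,0.03,0],[0,0,0.025,0],[0,0,0.015,0],[0,0,0.008,0],[0,0,0.005,0],[0,0,0.003,0],[0,0,0,0],[0,0,0,0]]]'
python3 -m creep '[[[0,0,0.0005,0],[0,0,0,0],[0,0,0,0]]]' 0.5
python3 -m creep '[[[0,0,-0.01,0],[0,0,-0.03,0],[0,0,-0.04,0],[0,0,-0.04,0],[0,0,0,0]]]'
python3 - <<'E'
from h import *
print(go([.4362,-.1474],.14))
E
```

```text
time_s: 27.42
ee_pos: [0.5787, 0.1883, 0.015]
tool_rot: [-3.138, 0.002, 0.149]
force: [-0.3, 0.4, 0.1]
opening: 0.266
grasp_force: 59.0
time_s: 27.8
ee_pos: [0.5785, 0.1883, 0.0142]
tool_rot: [-3.138, 0.003, 0.149]
force: [0.9, 0.3, -0.4]
opening: 0.502
grasp_force: 0.0
time_s: 28.42
ee_pos: [0.5811, 0.188, 0.1379]
tool_rot: [-3.137, -0.003, 0.149]
force: [0.3, 0.0, -0.3]
opening: 0.499
grasp_force: 0.0
[-0.1931  0.3102 -0.0021  0.    ]
```

```bash
python3 -m creep '[[[-0.024,0.0388,0,0],[-0.024,0.0388,0,0],[-0.024,0.0388,0,0],[-0.024,0.0388,0,0],[-0.024,0.0388,0,0],[-0.024,0.0388,0,0],[-0.024,0.0388,0,0],[-0.025,0.0388,0,0],[0,0,0,0],[0,0,0,0]]]' 1
python3 - <<'E'
from h import *
wl("bone_disc_c","w10",.011); print(go([.4362,-.1474],.006),bot.read_state()["joint_pos"].round(2))
i=cv2.imread("pics/w10.png"); print([(v,*i[v,320]) for v in range(140,230,4)])
cv2.imwrite("pics/w10c.png",cv2.resize(i[100:280,220:420],None,fx=2,fy=2))
E
```

```text
time_s: 29.68
ee_pos: [0.4342, -0.1471, 0.1334]
tool_rot: [-3.137, 0.003, 0.15]
force: [0.4, -0.2, -0.6]
opening: 1.0
grasp_force: 0.0
[305. 172. 342. 213.] 0.97 [ 0.4364 -0.1489  0.011 ]
[ 0.4342 -0.1471  0.1334] [-3.137e+00  3.000e-03  1.500e-01]
[0.0014 0.0011 0.1273 0.    ] [-0.49  0.53  0.92  2.14 -0.62  0.77 -0.58]
[(140, np.uint8(118), np.uint8(158), np.uint8(181)), (144, np.uint8(115), np.uint8(155), np.uint8(178)), (148, np.uint8(119), np.uint8(160), np.uint8(183)), (152, np.uint8(121), np.uint8(162), np.uint8(186)), (156, np.uint8(118), np.uint8(159), np.uint8(183)), (160, np.uint8(82), np.uint8(114), np.uint8(132)), (164, np.uint8(81), np.uint8(112), np.uint8(131)), (168, np.uint8(81), np.uint8(112), np.uint8(130)), (172, np.uint8(83), np.uint8(99), np.uint8(107)), (176, np.uint8(167), np.uint8(188), np.uint8(196)), (180, np.uint8(172), np.uint8(194), np.uint8(202)), (184, np.uint8(147), np.uint8(177), np.uint8(191)), (188, np.uint8(145), np.uint8(175), np.uint8(190)), (192, np.uint8(57), np.uint8(74), np.uint8(83)), (196, np.uint8(85), np.uint8(106), np.uint8(118)), (200, np.uint8(147), np.uint8(178), np.uint8(192)), (204, np.uint8(148), np.uint8(178), np.uint8(192)), (208, np.uint8(181), np.uint8(201), np.uint8(205)), (212, np.uint8(137), np.uint8(167), np.uint8(183)), (216, np.uint8(109), np.uint8(148), np.uint8(170)), (220, np.uint8(110), np.uint8(150), np.uint8(173)), (224, np.uint8(111), np.uint8(150), np.uint8(173)), (228, np.uint8(113), np.uint8(153), np.uint8(177))]
```

View pics/w10c.png

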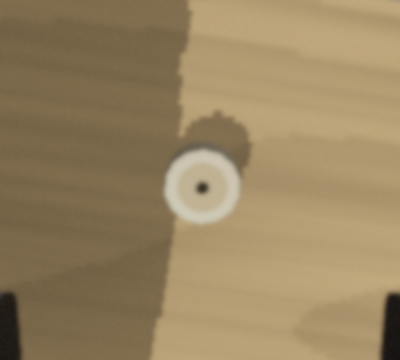

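```bash
python3 -m creep '[[[0.003,0.001,0.03,0],[0,0,0.03,0],[0,0,0.03,0],[0,0,0.02,0],[0,0,0.012,0],[0,0,0.005,0],[0,0,0,0]]]' 1
python3 -m creep '[[[0,0,0,0],[0,0,0,0],[0,0,0,0],[0,0,0,0],[0,0,0,0],[0,0,0,0]]]' 0
python3 -m creep '[[[0,0,0,0],[0,0,-0.015,0],[0,0,-0.025,0],[0,0,-0.03,0],[0,0,-0.03,0],[0,0,0,0],[0,0,0,0]]]'
python3 - <<'E'
from h import *
print(go([.656,.201],.11,.151))
E
```

```text
time_s: 30.65
ee_pos: [0.4371, -0.1478, 0.0067]
tool_rot: [-3.138, 0.003, 0.15]
force: [0.3, 0.2, -0.5]
opening: 0.997
grasp_force: 0.0
time_s: 31.4
ee_pos: [0.4371, -0.1479, 0.0072]
tool_rot: [-3.138, 0.002, 0.149]
force: [-1.9, 0.6, 9.9]
opening: 0.372
grasp_force: 58.6
time_s: 32.28
ee_pos: [0.437, -0.1478, 0.1064]
tool_rot: [-3.138, 0.003, 0.15]
force: [-0.2, -0.3, -1.2]
opening: 0.369
grasp_force: 59.5
[ 0.2686 -0.3122 -0.0036 -0.0012]
```

```bash
python3 -m creep '[[[0.03,-0.035,-0.001,0],[0.03,-0.035,-0.001,0],[0.03,-0.035,-0.001,0],[0.03,-0.035,0,0],[0.03,-0.035,0,0],[0.03,-0.035,0,0],[0.03,-0.035,0,0],[0.03,-0.035,0,0],[0.0286,-0.032,0,0],[0,0,0,0]]]'
python3 -m creep '[[[0,0,0,0],[0,0,0,0]]]'
python3 - <<'E'
from h import *
wl("bone_bar_c","w11",.017); print(go([.656,.201],.0145,.151))
E
```

```text
time_s: 33.52
ee_pos: [0.6564, 0.2044, 0.1077]
tool_rot: [-3.137, 0.004, 0.155]
force: [0.1, -0.3, -0.6]
opening: 0.368
grasp_force: 59.6
time_s: 33.78
ee_pos: [0.6557, 0.1985, 0.1095]
tool_rot: [-3.139, 0.004, 0.147]
force: [0.6, 0.4, -1.0]
opening: 0.369
grasp_force: 59.6
[304. 293. 334. 327.] 0.56 [0.5567 0.1862 0.017 ]
[0.6557 0.1985 0.1095] [-3.139  0.004  0.147]
[ 0.0003 -0.0019  0.0954 -0.0033]
```

View pics/w11.png

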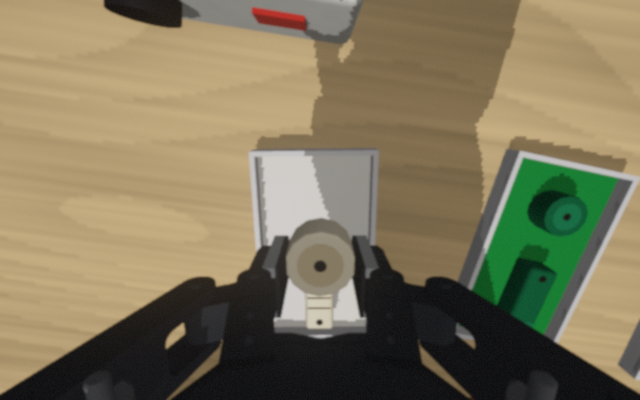

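```bash
python3 -m creep '[[[0.002,-0.001,0.03,0],[0,0,0.03,0],[0,0,0.018,0],[0,0,0.01,0],[0,0,0.005,0],[0,0,0.002,0],[0,0,0,0],[0,0,0,0]]]'
python3 -m creep '[[[0,0,0.0005,0],[0,0,0,0],[0,0,0,0]]]' 0.55
python3 -m creep '[[[0,0,-0.01,0],[0,0,-0.03,0],[0,0,-0.04,0],[0,0,-0.04,0],[0,0,0,0]]]'
python3 - <<'E'
from h import *
print(go([.425,-.2855],.14))
E
```

```text
time_s: 34.88
ee_pos: [0.6582, 0.202, 0.0155]
tool_rot: [-3.138, 0.002, 0.149]
force: [-0.4, -0.3, -0.1]
opening: 0.369
grasp_force: 59.6
time_s: 35.25
ee_pos: [0.6579, 0.2018, 0.0145]
tool_rot: [-3.138, 0.003, 0.149]
force: [-0.7, 0.1, 0.5]
opening: 0.554
grasp_force: 0.0
time_s: 35.88
ee_pos: [0.6608, 0.2014, 0.1389]
tool_rot: [-3.137, -0.004, 0.149]
force: [0.1, -0.3, -1.1]
opening: 0.552
grasp_force: 0.0
[-0.3056  0.4465 -0.0011  0.    ]
```

```bash
python3 -m creep '[[[-0.0305,0.0446,0,0],[-0.0305,0.0446,0,0],[-0.0305,0.0446,0,0],[-0.0305,0.0446,0,0],[-0.0305,0.0446,0,0],[-0.0305,0.0446,0,0],[-0.0305,0.0446,0,0],[-0.0305,0.0446,0,0],[-0.0305,0.0446,0,0],[-0.0305,0.0446,0,0]]]' 1
python3 -m creep '[[[0,0,0,0.083],[0,0,0,0.083],[0,0,0,0],[0,0,0,0],[0,0,0,0]]]'
python3 - <<'E'
from h import *
wl("wheel_c","w12",.011); print(go([.425,-.2855],.007),bot.read_state()["joint_pos"].round(2))
E
```

```text
time_s: 37.12
ee_pos: [0.422, -0.2861, 0.1335]
tool_rot: [-3.138, 0.003, 0.15]
force: [1.2, -1.1, 1.6]
opening: 0.998
grasp_force: 0.0
time_s: 37.75
ee_pos: [0.4232, -0.2848, 0.1336]
tool_rot: [-3.138, 0.003, -0.015]
force: [0.1, 0.5, -0.4]
opening: 1.0
grasp_force: 0.0
[298. 167. 345. 216.] 0.63 [ 0.4254 -0.285   0.011 ]
[ 0.4232 -0.2848  0.1336] [-3.138e+00  3.000e-03 -1.500e-02]
[0.0018 0.0007 0.1267 0.    ] [-0.18  0.62  0.92  2.02 -0.67  0.84 -0.46]
```

```bash
python3 -m creep '[[[0.003,0.0005,0.03,0],[0,0,0.03,0],[0,0,0.03,0],[0,0,0.02,0],[0,0,0.012,0],[0,0,0.0045,0],[0,0,0,0]]]' 1
python3 -m creep '[[[0,0,0,0],[0,0,0,0],[0,0,0,0],[0,0,0,0],[0,0,0,0],[0,0,0,0]]]' 0
python3 -m creep '[[[0,0,0,0],[0,0,-0.015,0],[0,0,-0.025,0],[0,0,-0.03,0],[0,0,-0.03,0],[0,0,0,0],[0,0,0,0]]]'
python3 - <<'E'
from h import *
print(go([.6142,-.1767],.11,-.017))
E
```

```text
time_s: 38.72
ee_pos: [0.4258, -0.2853, 0.0074]
tool_rot: [-3.139, 0.003, -0.017]
force: [-0.6, 0.5, -0.1]
opening: 0.999
grasp_force: 0.0
time_s: 39.48
ee_pos: [0.4259, -0.2852, 0.0079]
tool_rot: [-3.138, 0.002, -0.017]
force: [-0.7, 0.2, 8.6]
opening: 0.443
grasp_force: 59.1
time_s: 40.35
ee_pos: [0.4259, -0.2849, 0.107]
tool_rot: [-3.138, 0.004, -0.016]
force: [-0.6, 0.4, -0.8]
opening: 0.439
grasp_force: 60.2
[ 0.1866 -0.1113 -0.003   0.0008]
```

```bash
python3 -m creep '[[[0.037,-0.022,0,0],[0.037,-0.022,0,0],[0.037,-0.022,0,0],[0.037,-0.022,0,0],[0.0385,-0.023,0,0],[0,0,0,0],[0,0,0,0],[0,0,0,0]]]'
python3 - <<'E'
from h import *
wl("tray_red","w13",.012); print(go([.6142,-.1767],.0155,-.017))
E
```

```text
time_s: 41.35
ee_pos: [0.6128, -0.1787, 0.1065]
tool_rot: [-3.139, 0.005, -0.019]
force: [-0.0, -0.1, -1.6]
opening: 0.444
grasp_force: 60.2
[239.  88. 382. 300.] 0.82 [ 0.6204 -0.1697  0.012 ]
[ 0.6128 -0.1787  0.1065] [-3.139  0.005 -0.019]
[ 0.0008 -0.0017  0.0913 -0.0015]
```

View pics/w13.png

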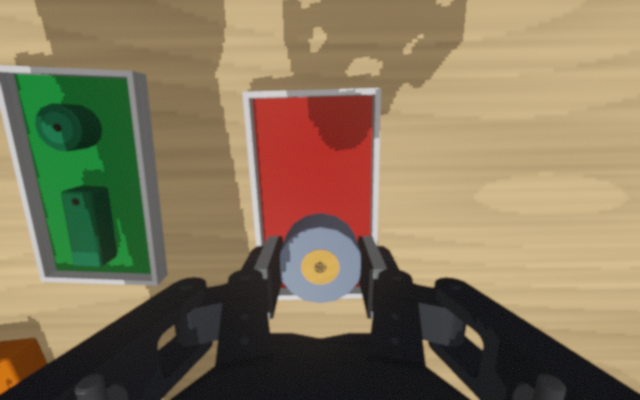

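```bash
python3 -m creep '[[[0.002,-0.003,0.03,0],[0,0,0.03,0],[0,0,0.015,0],[0,0,0.008,0],[0,0,0.005,0],[0,0,0.003,0],[0,0,0,0],[0,0,0,0]]]'
python3 -m creep '[[[0,0,0.0005,0],[0,0,0,0],[0,0,0,0]]]' 0.58
python3 -m creep '[[[0,0,-0.01,0],[0,0,-0.03,0],[0,0,-0.04,0],[0,0,-0.04,0],[-0.04,0,-0.02,0],[-0.04,0.02,-0.02,0],[-0.04,0.03,0,0],[0,0.04,0,0],[0,0.04,0,0],[0,0.04,0,0]]]'
python3 -m creep '[[[0,0.04,0,0],[0,0.04,0,0],[0,0,0,0],[0,0,0,0]]]'
python3 - <<'E'
from h import *
c=bot.read_camera("top"); i=c["pixels"][90:270,130:520,::-1]; cv2.imwrite("pics/fin.png",cv2.resize(i,None,fx=2.05,fy=2.05,interpolation=cv2.INTER_CUBIC))
E
```

```text
time_s: 42.45
ee_pos: [0.6163, -0.1744, 0.0163]
tool_rot: [-3.139, 0.003, -0.017]
force: [-0.4, 0.6, -0.3]
opening: 0.441
grasp_force: 60.2
time_s: 42.82
ee_pos: [0.6161, -0.1743, 0.0154]
tool_rot: [-3.139, 0.003, -0.017]
force: [-0.4, -0.0, 1.0]
opening: 0.577
grasp_force: 0.0
time_s: 44.08
ee_pos: [0.4937, -0.344, 0.1761]
tool_rot: [-3.139, 0.002, -0.017]
force: [0.2, -0.4, 0.5]
opening: 0.579
grasp_force: 0.0
time_s: 44.58
ee_pos: [0.4924, -0.4222, 0.1752]
tool_rot: [-3.138, 0.003, -0.017]
force: [-0.4, 1.2, 0.0]
opening: 0.579
grasp_force: 0.0
```

View pics/fin.png

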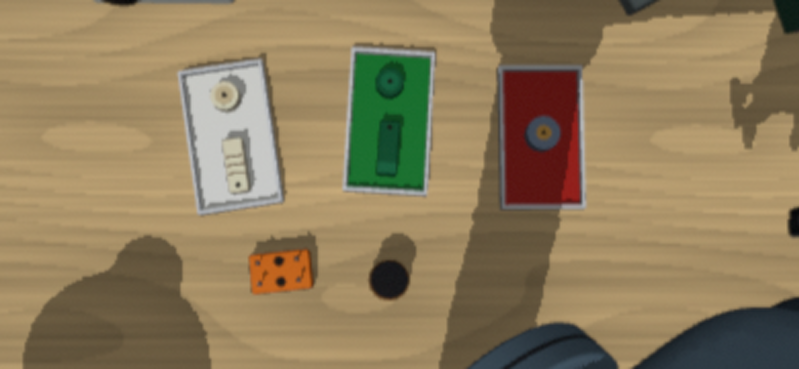

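All five pieces lie in the right trays: bone disc (224,94) and bar (235,165), green disc (390,80) and bar (388,147), wheel (543,132). The bur block and jar are unmoved.

```bash
python3 -c "
from bench import bot
print(bot.hand_in())"
```

```text
the job is handed in; nothing more can be done
None
```

I handed the job in at about 45 s of the 115 s allowed: the last top-camera picture shows both greenstone pieces, both bone pieces and the grinding wheel lying unstacked in the green, white and red trays, with the bur block and jar where they started; no verdict came back.

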